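Pull the fuse carrier

TASK

Take the clear cover off the fuse box and lay it flat, right way up, in the middle of the dark parts mat and square with it, without dropping it. Then pinch the two side catches of the fuse carrier (the plug-in with the row of blade fuses, not the one with the two cube relays) fully together while it is still seated, draw it straight up out of the box, and finish while holding it still and upright by its pinched catches, with at least 5 cm of air between it and the box. Leave the relay carrier seated and everything else lying where it is.

Things in the scene. Friction and masses are not known exactly. Their poses are not given: they have to be found in the camera images.
- fuse_box: Black fuse box 200 x 140 mm (x, y) bolted to an aluminium plate, fixed. Origin: centre of the plate's underside on the bench; x along its length. Flat deck 62 mm above the bench with two bays centred 40 mm either side of the middle along x; which carrier is in which varies. Round the deck a 6 mm high upstand, 94 mm (x) and 64 mm (y) from the middle; low studs (14 mm) at the ends, over 76 mm out.
- cover_grip (a point): Black grip of the loose clear cover: 70 mm long (x), 18 wide (y; take it across), 30 high, on the middle of the flat top. The point is 18 mm above that top, 12 below the grip's top, 66 above the cover's bottom rim. z up. Cover: hood 198 x 138 mm, 48 deep, open below, 0.13 to 0.21 kg, loose on the deck over both carriers, which stand 40 mm up inside it: lift 50 mm straight up before going sideways.
- parts_mat: Dark rubber mat, fixed, 250 x 190 mm (x, y), 3 mm thick, with a thin pale border line. Origin: centre of its underside on the bench; x along its long side, which the cover's long side is to follow (either way round).
- fuse_carrier_grip (a point): Fuse carrier, to be taken out: grey plug-in 66 mm long (x), row of seven small flat blade fuses on top, 0.11 to 0.17 kg. The point is midway between its two catches at the height to pinch them: 78 mm above its underside, 28 above the deck when seated. z up; catches at +y and -y. The deck beside the catches is bare. It hangs on the deck by a flange, 50 mm of it below, with about 1 mm of play.
- relay_carrier_grip (a point): The same point on the relay carrier, which stays seated in the other bay: same grey plug-in with like catches, but with two black cube relays 28 x 18 x 26 mm on top, whose tops are 40 mm above the deck.
- catch_a (a joint): Fuse carrier's catch at +y: ribbed leg 22 mm wide (x), standing 39 mm above the deck, leaning out; over both legs 53 mm at the grip point's height (57 at the tops), 30 when fully pinched. 0 released, 0.16 rad fully in at a firm stop; over 0.11 its barb clears the deck's edge. Spring: 2 N to start, 5 N fully in, so a grip of 20 N or more holds the pair shut for lifting.
- catch_b (a joint): Fuse carrier's other catch, at -y, likewise.
- screwdriver: Black-handled screwdriver about 190 mm long lying on the bench between box and mat, under 35 mm high; not to be moved.
- fuse_jar: Amber jar, 38 mm across, 48 mm tall, between box and mat; not to be moved.
- pliers: Pliers with black handles, about 155 mm long, lying to one side; not to be moved.
- circuit_board: Green circuit board 130 x 100 mm lying to one side; not to be moved.
- tape_roll: Black tape roll 90 mm across, 19 mm high, lying to one side; not to be moved.
- multimeter: Black multimeter 85 x 170 x 34 mm lying at the far side of the bench; not to be moved.
- screw_bowl: Small steel bowl 90 mm across, 28 mm high, at the far side of the bench; not to be moved.
Mind the look-alikes: they are no part of the job. What is shaped like the part that bears cover_grip but brown or green is not meant.

How it is judged:
By the outcome, as a careful person would: the job done as asked, in the order asked, and still so for the second after the job is handed in, while the arm keeps its last pose, push and grip.
It also fails if it takes over 64 s, if anything falls off the work surface, if the arm or the gripper's body presses on something with over 40 N, if the wrist force passes 120 N, or if a joint passes its speed limit or range.

ROBOT

A 7-joint arm with a two-finger parallel gripper is mounted at the origin on the work surface. World frame = base frame: x ahead of the robot, y to its left, z up, the work surface at z = 0. Lengths are in mm, angles in rad, forces in N, time in s.
With the tool pointing down it reaches from about 350 to 900 mm from the base axis. Payload 8.1 kg.
Tool frame: the origin (TCP) lies on the centre line of the jaws, within the pads' length; the fingertips stand 17 mm ahead of it and the grasp point (between the pads) lies 2 mm behind it; z points along the fingers, y is the line along which they close (so a half turn about z gives the same grasp; the last joint's range is limited). The gripper opens to 85 mm and grips with 20 to 120 N. Pads are 22 mm wide; open, the fingers measure 114 mm over their backs; the gripper's body (76 mm by 85 mm) begins 54 mm behind the grasp point. The pads swing forward as they close: fully open they stand 13 mm farther back than shut.
Start: joints at [0.999, 0.434, 0.025, 1.573, -0.012, 1.134, -0.075], TCP at [282.365, -557.594, 248.323] pointing down, gripper open.
Joint ranges: [-2.62, 2.62], [-0.44, 2.09], [-1.27, 1.32], [0.08, 2.57], [-1.32, 4.46], [0.12, 2], [-2.74, 2.74]. Speed limits (rad/s): [2.22, 2.22, 3.01, 3.01, 3.14, 3.14, 3.14].

INTERFACE

Orientations are given as a unit quaternion [w, x, y, z].
In Python, from rig import arm, eyes gives the robot as it stands.
- The arm moves only by the tool carry_out, never from a script. Its arguments are lists of equal length, an entry for each row: "gripper": the finger opening in m, from 0 to 0.0854; "travel": the shift along the tool's x, y, z in m, a list of three; "rotation": the turn, a rotation vector about the tool's x, y, z in degrees, a list of three. In form: {"gripper": [gripper, ...], "travel": [[dx, dy, dz], ...], "rotation": [[ax, ay, az], ...]}. A call has 1 to 20 rows; each row shifts and turns the commanded pose from where the row before left it, along the tool's axes as they then stand; what a row does not reach is not made up. A row lasts 1/8 s, in which the tool goes at most 62.5 mm and 10.7 degrees, less where a joint would pass 70% of its speed; a pose out of reach is approached as far as the arm can. A call with a gripper value outside its range is refused whole. The fingers move at their own pace and stop on an object; the grip force is fixed at half the most. Time passes only in rows, so rows that do not move let the fingers close. It gives the time, the measured TCP pose, the force, the opening and the grip force at its end, in the units of the state.
- arm.sense(): the state, without advancing time (a new reading comes with each control period).
- eyes.grab_frame(name): name is "scene" or "side" or "wrist"; returns (picture, depth): 400x640x3 uint8, red, green, blue; 400x640 float32, mm along the optical axis (not along the pixel's ray), 0 where there is no reading.
- eyes.camera_info(name): a dict with "fx", "fy", "cx", "cy" (pixels), "k1" (the pictures are not rectified: a ray, as slopes to the right and down, at radius r is drawn at 1 + k1 r^2 times it, then the intrinsics apply), "pose" (4x4, takes a point from camera to world coordinates); the wrist camera has in their place "mount" (4x4, takes a point from camera to tool coordinates, whose origin is the TCP and whose axes are the flange's). Camera axes: x right, y down, z forward; pixel columns grow to the right and rows downward; lengths in mm; the calibration is good to about 2 mm. A picture is of the moment at which its call begins: read the wrist's pose just before it. camera_info takes no time and is no camera call.
- arm.finish_job(): hands the job in; it is judged then, once.
The state is a dict: "clock": time; "q": joint angles; "joint_vel": joint speeds; "effort": joint torques, N m; "tcp_pos": TCP position; "tcp_rot": TCP orientation; "ft_force": force on the tool from outside, world axes, zero at the start; "ft_torque": the same for the moment, N m; "width": finger opening in mm; "gripper_force": force on a finger pad.
Only numpy, scipy, OpenCV 4.12 (cv2) and the standard library are available. Lean on these libraries where they do the work, as an engineer would, in place of code of your own. Each camera call takes 0.05 s, during which the arm holds its last target. There are 200 camera calls.

## Working session

There is one attempt and no reset: what is moved stays moved. The work goes in short steps, Python scripts to look and compute and a tool call to move; the robot and the scene stay as the last step left them, time stands still between calls to the robot, and variables do not carry over. Pictures are saved under pics/ and viewed, at most 10 in all, crops included, and the job is handed in when it is done.

Besides the shell and the picture viewer there is one more tool, called after "Request:" as name(argument=value, ...) on one line, values as JSON. carry_out: Moves the arm, as the interface text tells. Its arguments: {"type":"object","properties":{"gripper":{"type":"array"},"travel":{"type":"array"},"rotation":{"type":"array"}},"required":["gripper","travel","rotation"]}

```bash
ls; mkdir -p pics; cat > h.py <<'E'
import numpy as np, cv2
from scipy.spatial.transform import Rotation as R
from rig import arm, eyes
def pose(n, st=None):
    c=eyes.camera_info(n)
    if n!='wrist': return c,np.array(c['pose'])
    st=st or arm.sense(); w,x,y,z=st['tcp_rot']; T=np.eye(4); T[:3,:3]=R.from_quat([x,y,z,w]).as_matrix(); T[:3,3]=st['tcp_pos']
    return c,T@np.array(c['mount'])
def slopes(c,uv):
    d=(np.array(uv,float).reshape(-1,2)-[c['cx'],c['cy']])/[c['fx'],c['fy']]
    s=d.copy()
    for _ in range(10): s=d/(1+c['k1']*(s**2).sum(1,keepdims=True))
    return np.c_[s,np.ones(len(s))]
def onplane(c,T,uv,z):
    r=slopes(c,uv)@T[:3,:3].T; o=T[:3,3]; return o+r*((z-o[2])/r[:,2])[:,None]
def cloud(c,T,depth):
    v,u=np.mgrid[:400,:640]; s=slopes(c,np.c_[u.ravel(),v.ravel()]); p=(s*depth.ravel()[:,None])@T[:3,:3].T+T[:3,3]
    p[depth.ravel()==0]=np.nan
    return p.reshape(400,640,3)
def grab(n):
    c,T=pose(n); im,d=eyes.grab_frame(n); np.savez('last_'+n,im=im,d=d,T=T); return c,T,im,d
E
python3 - <<'E'
from h import *
s=arm.sense(); print(s)
for n in ['scene','side','wrist']:
    c,T,im,d=grab(n); cv2.imwrite(f'pics/{n}0.png',im[:,:,::-1]); print(n,T.round(2).tolist(),c['fx'],c['k1'])
E
```

```text
pics
{'clock': 0.0, 'q': array([ 0.99941227,  0.43519409,  0.02498854,  1.5740906 , -0.01160773,
        1.13399036, -0.07512168]), 'joint_vel': array([ 5.57173261e-04,  6.65748554e-04,  5.36131899e-04, -1.31282034e-03,
        1.79110434e-05,  2.98140024e-03, -5.99430236e-04]), 'effort': array([-3.10492862e-05, -6.70466638e+01,  1.02461759e+00, -3.16213524e+01,
        1.53594569e-02,  1.24314433e-02, -1.62121687e-06]), 'tcp_pos': array([ 282.10920008, -557.18034994,  247.54658547]), 'tcp_rot': array([-7.28404550e-04,  9.72668070e-01,  2.32198696e-01, -2.45324837e-04]), 'ft_force': array([0.34075802, 0.37964579, 0.51676345]), 'ft_torque': array([ 0.03507499, -0.03702154, -0.00971235]), 'gripper_force': 0.0, 'width': 85.51110809096295}
scene [[-0.87, 0.25, -0.43, 1027.29], [0.49, 0.47, -0.73, 856.4], [0.02, -0.85, -0.53, 724.08], [0.0, 0.0, 0.0, 1.0]] 431.3202299764382 -0.06860230960654091
side [[-0.93, -0.27, 0.26, 165.33], [-0.37, 0.69, -0.62, 796.84], [-0.01, -0.67, -0.75, 1081.5], [0.0, 0.0, 0.0, 1.0]] 376.6708766704143 -0.015533256399190698
wrist [[0.45, -0.85, -0.28, 352.09], [-0.89, -0.43, -0.14, -520.66], [-0.0, 0.31, -0.95, 372.58], [0.0, 0.0, 0.0, 1.0]] 335.29345714720137 -0.05307640934304899
```

View pics/scene0.png

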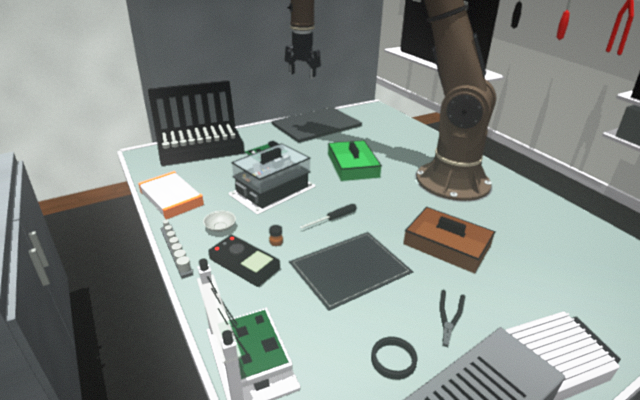

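View pics/side0.png

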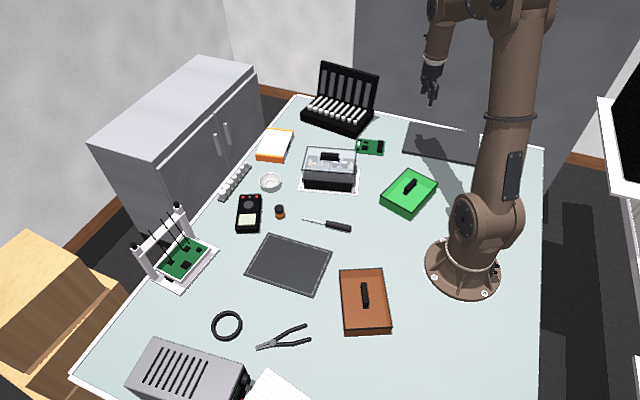

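Scene view: the fuse box with clear cover and black grip is at (270,165), or (329,160) in side. The brown (450,235) and green (354,158) hoods are look-alikes. The bordered mat is at (350,268), or (289,263) in side. The plain dark sheet at (317,123) has no border line, so it isn't the mat.

```bash
cat > m1.py <<'E'
from h import *
def rect(P):
    r=cv2.minAreaRect(P[:,:2].astype(np.float32)); return r
for n,seed,gb in [('scene',(350,268),(245,140,300,175)),('side',(289,263),(310,145,350,172))]:
    f=np.load(f'last_{n}.npz'); im,d,T=f['im'],f['d'],f['T']; c=eyes.camera_info(n)
    g=im.astype(int).max(2); C=cloud(c,T,d)
    # mat: points near plane, dark, connected
    m=((g<110)).astype(np.uint8); m=cv2.morphologyEx(m,cv2.MORPH_CLOSE,np.ones((5,5)))
    k,l=cv2.connectedComponents(m); mm=(l==l[seed[1],seed[0]]).astype(np.uint8)
    cn=max(cv2.findContours(mm,0,cv2.CHAIN_APPROX_NONE)[0],key=cv2.contourArea)[:,0]
    print(n,'mat',rect(onplane(c,T,cn,3)),'depth z med',np.nanmedian(C[mm>0][:,2]))
    # grip: black & z 120..150
    u0,v0,u1,v1=gb; S=np.s_[v0:v1,u0:u1]
    q=(g[S]<60)&(C[S][...,2]>115)&(C[S][...,2]<150)
    P=C[S][q]; print('grip n',len(P),P.min(0) if len(P) else '',P.max(0) if len(P) else '',rect(P) if len(P)>5 else '')
    t=P[P[:,2]>135]; print('top',len(t),rect(t) if len(t)>4 else '')
    print('z grid',C[S][::5,::6,2].round())
    # plate: bright, z 0..20 around box
    cen=P.mean(0)if len(P) else None
    if cen is not None:
        near=(np.hypot(C[...,0]-cen[0],C[...,1]-cen[1])<190)&(g>225)&(C[...,2]<25)
        print('plate',near.sum(),rect(C[near]),np.median(C[near][:,2]))
    cv2.imwrite(f'pics/{n}_crop.png',cv2.resize(im[v0-25:v1+45,u0-40:u1+40,::-1],None,fx=5,fy=5,interpolation=cv2.INTER_CUBIC))
E
python3 m1.py
```

```text
scene mat ((545.3073120117188, 197.68069458007812), (246.10308837890625, 185.75392150878906), 1.7059208154678345) depth z med 3.2885264156889207
grip n 155 [ 533.67727365 -237.1158086   115.5180536 ] [ 597.37596408 -208.2692865   141.17820117] ((566.3726196289062, -221.9897003173828), (65.56403350830078, 17.964170455932617), 15.29051685333252)
top 53 ((566.1792602539062, -221.26568603515625), (60.64350509643555, 16.138145446777344), 19.128746032714844)
z grid [[ -1.  -0.  -3.  -1.  -1.  -0.  -1.  -3.  -0.  13.]
 [ -1.  -1.   1.  -1.   6.  22. 108.   1.  -2.  -1.]
 [ -2.  11.   9. 110. 110. 140. 135. 108. 110.  -0.]
 [ -1. 107. 109. 137. 132. 125. 118. 108. 106. 109.]
 [110. 110. 107. 122. 116. 108. 107. 109. 108. 108.]
 [108. 110. 110. 109. 110. 108. 107. 107. 109.  99.]
 [109. 110. 108. 109. 108. 110. 107. 101.  89.  82.]]
plate 328 ((595.4020385742188, -187.8147430419922), (150.9608917236328, 322.5862731933594), 75.35709381103516) 2.5315845671693182
side mat ((544.0684814453125, 196.52809143066406), (246.97511291503906, 187.63458251953125), 1.4715423583984375) depth z med 3.782418217052964
grip n 120 [ 526.87734608 -236.48221703  115.24737067] [ 591.96515355 -210.98270098  144.75110931] ((560.3569946289062, -226.49917602539062), (66.12345123291016, 18.193164825439453), 15.423727989196777)
top 47 ((562.363037109375, -226.1326446533203), (61.48899841308594, 17.4180908203125), 17.188554763793945)
z grid [[  2.   2.  -0.  -0.   2.   1.   1.]
 [109. 109. 112. 112. 114. 114. 112.]
 [108. 112. 134. 139. 140. 112. 109.]
 [114. 112. 109. 110. 115. 112. 111.]
 [113. 116. 112. 112. 113. 108. 108.]
 [109. 112. 113. 109. 109. 113. 110.]]
plate 2160 ((552.7510986328125, -201.88784790039062), (379.2360534667969, 334.4197082519531), 19.82254981994629) 0.9577745303732854
```

```bash
cat > plan.py <<'E'
import sys
from h import *
def plan(x,y,z,yaw):
    s=arm.sense(); w,a,b,c=s['tcp_rot']; Rc=R.from_quat([a,b,c,w])
    Rt=R.from_euler('z',yaw,degrees=True)*R.from_euler('x',180,degrees=True)
    print('t',round(s['clock'],2),'pos',s['tcp_pos'].round(1),'width',round(s['width'],1),'F',s['ft_force'].round(1),'g',round(s['gripper_force'],1))
    print('rot deg',(Rc.inv()*Rt).as_rotvec(degrees=True).round(2),'travel after rot mm',Rt.inv().apply(np.array([x,y,z])-s['tcp_pos']).round(1))
if __name__=='__main__': plan(*map(float,sys.argv[1:]))
E
python3 plan.py 564 -224 330 15.5
```

```text
t 0.15 pos [ 282.2 -557.3  247.7] width 85.3 F [ 0.1 -0.1 -0.3] g 0.0
rot deg [-7.000e-02  1.000e-02  1.135e+01] travel after rot mm [ 360.6 -245.9  -82.3]
```

View pics/scene_crop.png

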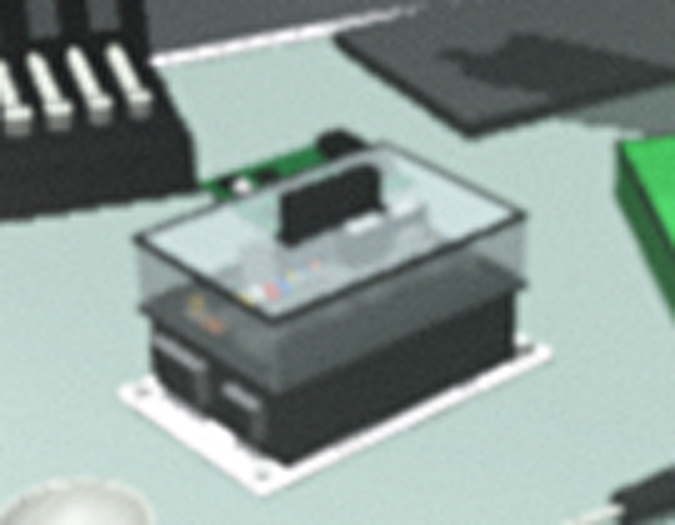

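The crop shows the clear hood with its black grip on the fuse box, with the coloured fuses visible inside at crop (280,285). This is the one meant. I'll move the wrist over it.

Request:
carry_out(gripper=[0.0854, 0.0854, 0.0854, 0.0854, 0.0854, 0.0854, 0.0854, 0.0854, 0.0854, 0.0854, 0.0854, 0.0854, 0.0854, 0.0854, 0.0854, 0.0854], travel=[[0, 0, -0.02], [0, 0, -0.02], [0.03, -0.0205, -0.0035], [0.03, -0.0205, -0.0035], [0.03, -0.0205, -0.0035], [0.03, -0.0205, -0.0035], [0.03, -0.0205, -0.0035], [0.03, -0.0205, -0.0035], [0.03, -0.0205, -0.0035], [0.03, -0.0205, -0.0035], [0.03, -0.0205, -0.0035], [0.03, -0.0205, -0.0035], [0.03, -0.0205, -0.0035], [0.03, -0.0205, -0.0035], [0, 0, 0], [0, 0, 0]], rotation=[[0, 0, 5.65], [0, 0, 5.7], [0, 0, 0], [0, 0, 0], [0, 0, 0], [0, 0, 0], [0, 0, 0], [0, 0, 0], [0, 0, 0], [0, 0, 0], [0, 0, 0], [0, 0, 0], [0, 0, 0], [0, 0, 0], [0, 0, 0], [0, 0, 0]])

```text
clock: 2.15
tcp_pos: [563.0, -224.9, 330.0]
tcp_rot: [0.0, 0.991, 0.135, -0.0]
ft_force: [-0.8, -0.2, 0.1]
width: 85.2
gripper_force: 0.0
```

```bash
cat > m2.py <<'E'
from h import *
from plan import plan
c,T,im,d=grab('wrist'); C=cloud(c,T,d); g=im.astype(int).max(2)
cv2.imwrite('pics/wrist1.png',im[:,:,::-1])
q=(g<70)&(C[...,2]>116)&(C[...,2]<155)
k,l,st,ce=cv2.connectedComponentsWithStats(q.astype(np.uint8))
for i in range(1,k):
    if st[i,4]>100:
        P=C[l==i]; t=P[P[:,2]>np.percentile(P[:,2],90)-8]
        print(st[i],ce[i].round(),cv2.minAreaRect(t[:,:2].astype(np.float32)),'z',np.percentile(P[:,2],[5,50,95]))
q=(C[...,2]>100)&(C[...,2]<118)
print('top',cv2.minAreaRect(C[q][:,:2].astype(np.float32)),np.median(C[q][:,2]))
plan(564,-224,126,15.5)
E
python3 m2.py
```

```text
[ 317  137   19   73 1254] [326. 173.] ((562.3723754882812, -227.84646606445312), (69.41890716552734, 17.080839157104492), 14.561295509338379) z [136.40130709 139.07860116 140.3598866 ]
top ((561.5567016601562, -228.21817016601562), (199.58758544921875, 139.5040740966797), 14.5438814163208) 109.42350998826595
t 2.2 pos [ 562.7 -225.5  330. ] width 85.2 F [-0.3  0.7 -0.2] g 0.0
rot deg [ 0.02  0.06 -0.08] travel after rot mm [  1.6  -1.1 204. ]
```

View pics/wrist1.png

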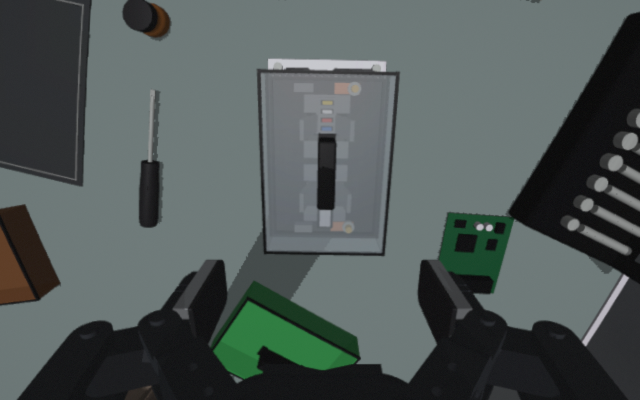

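Wrist view: the grip is at (326,173), the coloured fuses are under the cover at (327,113) on the +x side, and the deck edge is visible. The three views agree within a few mm (wrist: 562,-228, yaw 14.6°). Descending.

Request:
carry_out(gripper=[0.0854, 0.0854, 0.0854, 0.0854, 0.0854, 0.0854, 0.0854], travel=[[-0.0007, 0.0014, 0.03], [0, 0, 0.03], [0, 0, 0.03], [0, 0, 0.03], [0, 0, 0.03], [0, 0, 0], [0, 0, 0]], rotation=[[0, 0, 0.9], [0, 0, 0], [0, 0, 0], [0, 0, 0], [0, 0, 0], [0, 0, 0], [0, 0, 0]])

```text
clock: 3.08
tcp_pos: [563.3, -226.8, 181.5]
tcp_rot: [0.0, 0.992, 0.127, 0.0]
ft_force: [-0.1, 0.8, 0.4]
width: 85.5
gripper_force: 0.0
```

```bash
sed -i 's/wrist1/wrist2/; s/plan(564,-224,126,15.5)/plan(562.3,-227,130,14.55)/' m2.py; python3 m2.py
```

```text
[ 310  172   33  125 3866] [326. 233.] ((562.3484497070312, -227.93902587890625), (69.22672271728516, 17.477231979370117), 14.557343482971191) z [130.90949556 139.10609024 140.23645348]
top ((561.0311889648438, -228.32049560546875), (200.79678344726562, 140.14816284179688), 14.478926658630371) 109.44551938626438
t 3.12 pos [ 563.8 -226.6  181.9] width 85.6 F [-0.   0.7 -0.3] g 0.0
rot deg [ 0.08 -0.1   0.01] travel after rot mm [-1.5 -0.  51.9]
```

Request:
carry_out(gripper=[0.0854, 0.0854, 0.0854, 0.0854, 0.0854, 0.05, 0.03, 0.01, 0.01, 0.01, 0.01, 0.01], travel=[[-0.0012, 0.0007, 0.02], [0, 0, 0.02], [0, 0, 0.011], [0, 0, 0], [0, 0, 0], [0, 0, 0], [0, 0, 0], [0, 0, 0], [0, 0, 0], [0, 0, 0], [0, 0, 0], [0, 0, 0]], rotation=[[0, 0, 0], [0, 0, 0], [0, 0, 0], [0, 0, 0], [0, 0, 0], [0, 0, 0], [0, 0, 0], [0, 0, 0], [0, 0, 0], [0, 0, 0], [0, 0, 0], [0, 0, 0]])

```text
clock: 4.62
tcp_pos: [562.5, -227.3, 129.7]
tcp_rot: [0.0, 0.992, 0.127, 0.0]
ft_force: [0.0, -2.2, 4.4]
width: 17.1
gripper_force: 59.3
```

Request:
carry_out(gripper=[0.01, 0.01, 0.01, 0.01, 0.01, 0.01, 0.01, 0.01, 0.01, 0.01, 0.01], travel=[[0, 0, -0.005], [0, 0, -0.01], [0, 0, -0.01], [0, 0, -0.015], [0, 0, -0.015], [0, 0, -0.015], [0, 0, -0.015], [0, 0, -0.015], [0, 0, -0.015], [0, 0, 0], [0, 0, 0]], rotation=[[0, 0, 0], [0, 0, 0], [0, 0, 0], [0, 0, 0], [0, 0, 0], [0, 0, 0], [0, 0, 0], [0, 0, 0], [0, 0, 0], [0, 0, 0], [0, 0, 0]])

```text
clock: 6.0
tcp_pos: [561.9, -226.7, 243.9]
tcp_rot: [-0.0, 0.992, 0.127, -0.0]
ft_force: [0.4, 0.2, -3.0]
width: 17.4
gripper_force: 59.3
```

```bash
cat > m3.py <<'E'
from h import *
from plan import plan
for n in ['scene','side']:
    c,T,im,d=grab(n); C=cloud(c,T,d); g=im.astype(int).max(2)
    if n=='side': cv2.imwrite('pics/side3.png',cv2.resize(im[90:230,220:440,::-1],None,fx=3.5,fy=3.5))
plan(544.7,197.1,245,1.6)
E
python3 m3.py
```

```text
t 6.1 pos [ 561.8 -226.7  243.5] width 16.9 F [-0.3  0.1 -2.6] g 59.3
rot deg [-0.03  0.07 13.01] travel after rot mm [  -5.2 -424.1   -1.5]
```

View pics/side3.png

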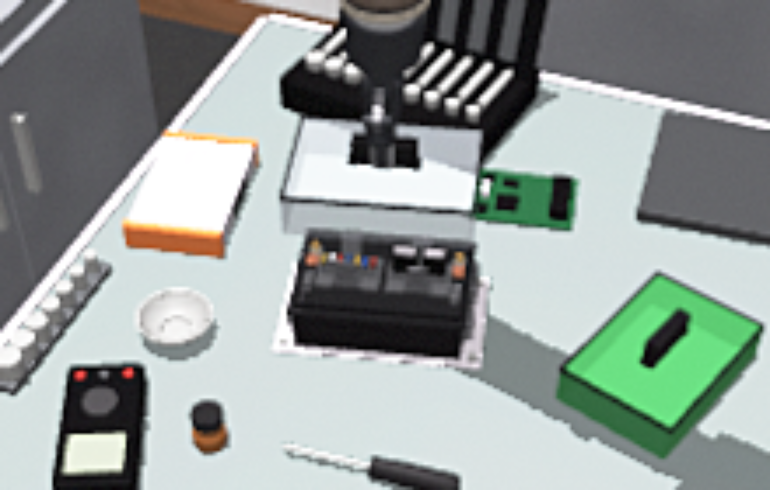

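The cover is level and held in the crop (380,170). Below it, the fuses are at (350,262) on the +x side and the relays at (420,258). Carrying it to the mat.

Request:
carry_out(gripper=[0.01, 0.01, 0.01, 0.01, 0.01, 0.01, 0.01, 0.01, 0.01, 0.01, 0.01, 0.01, 0.01, 0.01, 0.01, 0.01, 0.01, 0.01, 0.01, 0.01], travel=[[0, 0, 0], [0, 0, 0], [0, 0, 0], [0, 0, 0], [0, -0.01, 0], [-0.0004, -0.02, 0], [-0.0004, -0.03, 0], [-0.0004, -0.035, 0], [-0.0004, -0.04, 0], [-0.0004, -0.04, 0], [-0.0004, -0.04, 0], [-0.0004, -0.04, 0], [-0.0004, -0.04, 0], [-0.0004, -0.04, 0], [-0.0004, -0.035, 0], [-0.0004, -0.025, 0], [-0.0004, -0.018, 0], [-0.0004, -0.011, 0], [0, 0, 0], [0, 0, 0]], rotation=[[0, 0, 3], [0, 0, 3.5], [0, 0, 3.5], [0, 0, 3], [0, 0, 0], [0, 0, 0], [0, 0, 0], [0, 0, 0], [0, 0, 0], [0, 0, 0], [0, 0, 0], [0, 0, 0], [0, 0, 0], [0, 0, 0], [0, 0, 0], [0, 0, 0], [0, 0, 0], [0, 0, 0], [0, 0, 0], [0, 0, 0]])

```text
clock: 8.6
tcp_pos: [545.3, 195.7, 244.2]
tcp_rot: [0.0, 1.0, 0.013, -0.0]
ft_force: [0.1, 0.2, -2.2]
width: 16.8
gripper_force: 59.2
```

```bash
cat > m4.py <<'E'
from h import *
from plan import plan
import sys
for n in ['scene','side','wrist']:
    c,T,im,d=grab(n); C=cloud(c,T,d)
    cv2.imwrite(f'pics/{n}_{sys.argv[1]}.png',im[:,:,::-1])
    zc=float(sys.argv[2])
    q=(np.abs(C[...,2]-zc)<5)&(np.hypot(C[...,0]-545,C[...,1]-197)<150)
    k,l,st,ce=cv2.connectedComponentsWithStats(q.astype(np.uint8)); i=1+st[1:,4].argmax()
    P=C[l==i]; print(n,len(P),cv2.minAreaRect(P[:,:2].astype(np.float32)),np.median(P[:,2]))
plan(544.7,197.1,245,1.6)
E
python3 m4.py a 223
```

```text
scene 2581 ((546.7444458007812, 196.66778564453125), (201.69049072265625, 141.92236328125), 1.4312798976898193) 223.37580173801598
side 2001 ((545.0010986328125, 194.3808135986328), (200.42355346679688, 144.96983337402344), 0.9236971139907837) 225.3043489638461
wrist 73210 ((579.1436767578125, 197.5803680419922), (129.7676544189453, 140.82415771484375), 1.419049859046936) 224.0706200767201
t 8.75 pos [545.4 195.8 244.3] width 17.0 F [-0.8 -0.1 -2.6] g 59.2
rot deg [ 0.02 -0.01 -0.08] travel after rot mm [-0.7 -1.3 -0.7]
```

View pics/wrist_a.png

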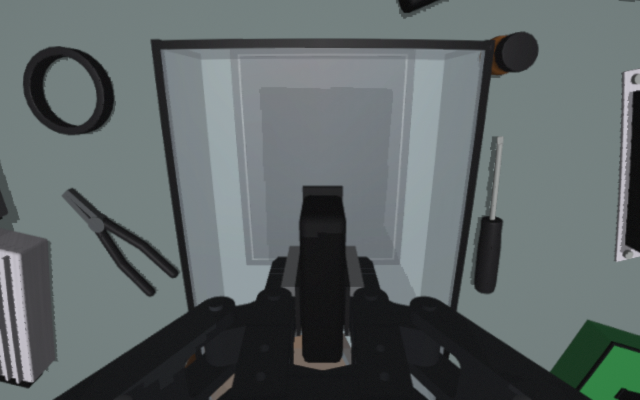

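The cover hangs over the mat, its edges parallel with the border line (240–410, 55–265), and the jar is clear at (515,52). A small correction, then lowering.

Request:
carry_out(gripper=[0.01, 0.01, 0.01, 0.01, 0.01, 0.01, 0.01, 0.01, 0.01, 0.01, 0.01, 0.01, 0.01], travel=[[-0.001, -0.0015, 0.01], [0, 0, 0.02], [0, 0, 0.02], [0, 0, 0.02], [0, 0, 0.02], [0, 0, 0.02], [0, 0, 0.02], [0, 0, 0.015], [0, 0, 0.01], [0, 0, 0.006], [0, 0, 0.004], [0, 0, 0], [0, 0, 0]], rotation=[[0, 0, -0.3], [0, 0, 0], [0, 0, 0], [0, 0, 0], [0, 0, 0], [0, 0, 0], [0, 0, 0], [0, 0, 0], [0, 0, 0], [0, 0, 0], [0, 0, 0], [0, 0, 0], [0, 0, 0]])

```text
clock: 10.38
tcp_pos: [544.4, 198.4, 79.7]
tcp_rot: [-0.0, 1.0, 0.017, 0.0]
ft_force: [0.5, -0.3, -1.7]
width: 17.0
gripper_force: 59.2
```

```bash
python3 m4.py b 58
```

```text
scene 2500 ((545.0597534179688, 198.5064697265625), (202.5106201171875, 142.60629272460938), 1.8991330862045288) 60.465790652628755
side 1583 ((543.2643432617188, 197.8056182861328), (200.8520050048828, 143.6868438720703), 1.7959225177764893) 60.47276712709686
wrist 73161 ((578.8954467773438, 200.57205200195312), (128.31222534179688, 140.5908660888672), 1.798513412475586) 59.473394015416716
t 10.53 pos [544.3 198.4  79.7] width 17.1 F [-0.2 -0.2 -2.6] g 59.2
rot deg [-0.01 -0.03  0.3 ] travel after rot mm [   0.4    1.3 -165.3]
```

Request:
carry_out(gripper=[0.01, 0.01, 0.01, 0.01, 0.01], travel=[[0.0003, 0.001, 0.003], [0, 0, 0.003], [0, 0, 0.0015], [0, 0, 0], [0, 0, 0]], rotation=[[0, 0, 0.15], [0, 0, 0], [0, 0, 0], [0, 0, 0], [0, 0, 0]])

```text
clock: 11.15
tcp_pos: [544.5, 197.4, 71.8]
tcp_rot: [-0.0, 1.0, 0.015, 0.0]
ft_force: [-0.5, 1.4, -2.4]
width: 17.1
gripper_force: 59.2
```

Request:
carry_out(gripper=[0.01, 0.01, 0.01], travel=[[0, 0, 0.001], [0, 0, 0], [0, 0, 0]], rotation=[[0, 0, 0], [0, 0, 0], [0, 0, 0]])

```text
clock: 11.52
tcp_pos: [544.4, 197.3, 70.8]
tcp_rot: [0.0, 1.0, 0.015, 0.0]
ft_force: [0.6, 0.3, -2.3]
width: 16.5
gripper_force: 59.2
```

Request:
carry_out(gripper=[0.01, 0.01, 0.01], travel=[[0, 0, 0.0007], [0, 0, 0], [0, 0, 0]], rotation=[[0, 0, 0], [0, 0, 0], [0, 0, 0]])

```text
clock: 11.9
tcp_pos: [544.5, 197.4, 70.6]
tcp_rot: [-0.0, 1.0, 0.015, 0.0]
ft_force: [-2.2, -0.8, 6.1]
width: 17.2
gripper_force: 60.3
```

Contact has been made (+6 N). Opening the gripper.

Request:
carry_out(gripper=[0.025, 0.035, 0.05, 0.07, 0.0854, 0.0854, 0.0854, 0.0854, 0.0854, 0.0854, 0.0854, 0.0854, 0.0854, 0.0854, 0.0854, 0.0854], travel=[[0, 0, 0], [0, 0, 0], [0, 0, 0], [0, 0, 0], [0, 0, 0], [0, 0, 0], [0, 0, -0.01], [0, 0, -0.02], [0, 0, -0.03], [0, 0, -0.03], [0, 0, -0.03], [0, 0, -0.03], [0, 0, -0.03], [0, 0, -0.03], [0, 0, 0], [0, 0, 0]], rotation=[[0, 0, 0], [0, 0, 0], [0, 0, 0], [0, 0, 0], [0, 0, 0], [0, 0, 0], [0, 0, 0], [0, 0, 0], [0, 0, 0], [0, 0, 0], [0, 0, 0], [0, 0, 0], [0, 0, 0], [0, 0, 0], [0, 0, 0], [0, 0, 0]])

```text
clock: 13.9
tcp_pos: [544.1, 197.2, 280.0]
tcp_rot: [0.0, 1.0, 0.015, -0.0]
ft_force: [-0.5, 0.1, -0.5]
width: 85.0
gripper_force: 0.0
```

```bash
python3 m4.py c 51; python3 - <<'E'
from h import *
# mat from wrist: dark pixels z ~3
f=np.load('last_wrist.npz'); im,d,T=f['im'],f['d'],f['T']; c=eyes.camera_info('wrist'); C=cloud(c,T,d); g=im.astype(int).max(2)
q=(np.abs(C[...,2]-3)<4)&(g<85)
k,l,st,ce=cv2.connectedComponentsWithStats(cv2.morphologyEx(q.astype(np.uint8),cv2.MORPH_CLOSE,np.ones((5,5))))
for i in range(1,k):
    if st[i,4]>400: print(st[i],cv2.minAreaRect(C[(l==i)&q][:,:2].astype(np.float32)))
E
python3 plan.py 595 -218 245 14.55
```

```text
scene 2838 ((544.6624145507812, 196.22589111328125), (203.68997192382812, 145.8446044921875), 1.381413221359253) 51.49229301811101
side 1985 ((543.9558715820312, 196.5361328125), (200.91957092285156, 143.6021270751953), 1.2042064666748047) 51.80398094618886
wrist 22144 ((542.9014892578125, 198.21633911132812), (199.84933471679688, 139.4039764404297), 1.8725615739822388) 50.433319696313276
t 14.05 pos [544.  197.1 279.2] width 85.6 F [-0.2 -0.2 -0. ] g 0.0
rot deg [0.04 0.09 0.16] travel after rot mm [ 0.7  0.  34.2]
[  240    47   197   336 16554] ((426.32470703125, 170.9364013671875), (516.642578125, 231.5391845703125), 12.396194458007812)
[   0   76   40  144 1157] ((540.96875, 583.69189453125), (41.9559326171875, 179.4971923828125), 81.80703735351562)
[603  90  11 153 420] ((540.4779663085938, -167.19647216796875), (201.10560607910156, 7.943826198577881), 14.162466049194336)
[461 132  23 138 401] ((487.1348571777344, 1.9483752250671387), (12.164069175720215, 186.817138671875), 89.8931655883789)
[ 63 226  11 109 485] ((352.8041687011719, 554.4724731445312), (6.39918851852417, 181.17955017089844), 78.76195526123047)
t 14.05 pos [544.  197.1 279.2] width 85.6 F [-0.2 -0.2 -0. ] g 0.0
rot deg [  0.03   0.09 -12.79] travel after rot mm [-54.9 414.6  34.2]
```

View pics/wrist_c.png

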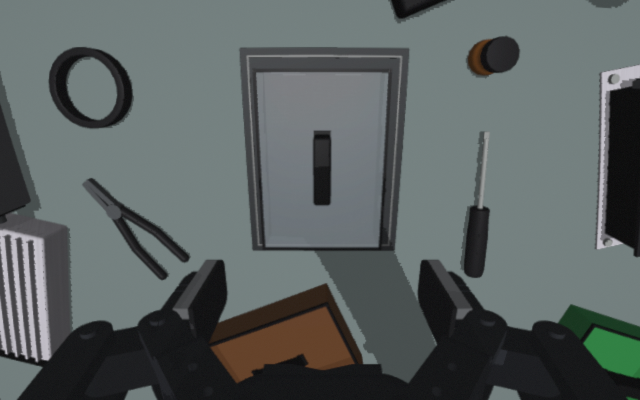

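The cover lies flat, centred (within about 1 mm) and square on the mat at (322,160), and nothing else was disturbed. Going back to the box.

Request:
carry_out(gripper=[0.0854, 0.0854, 0.0854, 0.0854, 0.0854, 0.0854, 0.0854, 0.0854, 0.0854, 0.0854, 0.0854, 0.0854, 0.0854, 0.0854, 0.0854], travel=[[0, 0, 0], [0, 0, 0], [-0.005, 0.035, 0], [-0.005, 0.038, 0], [-0.005, 0.038, 0], [-0.005, 0.038, 0], [-0.005, 0.038, 0], [-0.005, 0.038, 0], [-0.005, 0.038, 0], [-0.005, 0.038, 0], [-0.005, 0.038, 0], [-0.005, 0.038, 0], [-0.005, 0.038, 0], [0, 0, 0], [0, 0, 0]], rotation=[[0, 0, -6.4], [0, 0, -6.4], [0, 0, 0], [0, 0, 0], [0, 0, 0], [0, 0, 0], [0, 0, 0], [0, 0, 0], [0, 0, 0], [0, 0, 0], [0, 0, 0], [0, 0, 0], [0, 0, 0], [0, 0, 0], [0, 0, 0]])

```text
clock: 15.92
tcp_pos: [595.3, -217.4, 279.4]
tcp_rot: [-0.001, 0.992, 0.127, -0.0]
ft_force: [0.4, 0.9, 0.3]
width: 85.5
gripper_force: 0.0
```

```bash
python3 - <<'E'
from h import *
from plan import plan
c,T,im,d=grab('wrist'); C=cloud(c,T,d)
cv2.imwrite('pics/wrist_d.png',cv2.resize(im[0:300,150:500,::-1],None,fx=2,fy=2,interpolation=cv2.INTER_CUBIC))
B=R.from_euler('z',14.55,degrees=True).as_matrix(); L=(C-[562,-228,0])@B  # box frame
q=(np.abs(L[...,0])<110)&(np.abs(L[...,1])<80)&(C[...,2]>45)
P=C[q]; print('deck',cv2.minAreaRect(P[:,:2].astype(np.float32)),np.nanpercentile(P[:,2],[10,30,50]))
q=(np.abs(L[...,0])<95)&(np.abs(L[...,1])<60)&(C[...,2]>92)
k,l,st,ce=cv2.connectedComponentsWithStats(q.astype(np.uint8))
for i in range(1,k):
    if st[i,4]>25: A=L[l==i]; print(st[i],'box xyz min',A.min(0).round(1),'max',A.max(0).round(1),'mean',A.mean(0).round(1),im[l==i].mean(0).round())
plan(601,-218,240,14.55)
E
```

```text
deck ((561.8800048828125, -225.774169921875), (206.04171752929688, 149.49269104003906), 15.786360740661621) [ 61.24404105  67.95833073 321.22581286]
[295 159   8  25 165] box xyz min [29.5 22.2 92. ] max [ 50.9  28.5 102.7] mean [40.9 25.2 99.4] [63. 64. 67.]
[350 159   8  25 160] box xyz min [ 29.3 -29.5  92.2] max [ 51.  -23.4 103.9] mean [ 40.6 -26.2  99.9] [88. 89. 93.]
[317 219  19  29 518] box xyz min [-36.9  -9.5  92.1] max [ -9.2   8.3 104. ] mean [-21.5  -0.3 100.9] [75. 74. 78.]
[297 237   7  23 145] box xyz min [-51.1  22.6  92.1] max [-28.7  28.7 103.3] mean [-38.4  25.4  99.3] [56. 57. 59.]
[347 236   8  25 132] box xyz min [-51.  -28.8  92. ] max [-28.5 -22.7 102.8] mean [-39.1 -25.6  99.4] [58. 58. 61.]
[317 249  18  28 496] box xyz min [-70.1  -9.2  92.3] max [-42.3   8.4 103.7] mean [-54.2  -0.3 100.8] [74. 72. 75.]
[  125   260   470   140 27815] box xyz min [ 22.1 -60.  274.5] max [ 55.1  60.  354.1] mean [ 44.7  -3.2 328.2] [28. 29. 30.]
t 15.97 pos [ 595.5 -216.8  279.6] width 85.8 F [ 0.2  0.4 -0.1] g 0.0
rot deg [-0.07  0.03  0.08] travel after rot mm [ 5.1  2.5 39.6]
```

View pics/wrist_d.png

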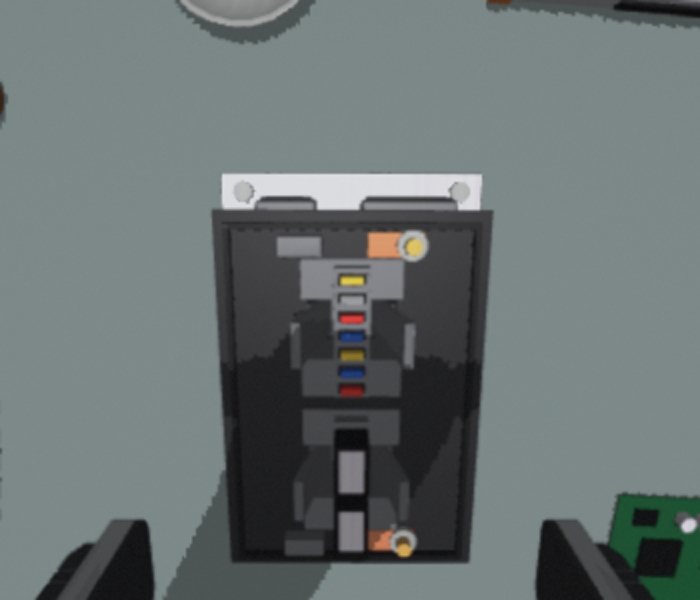

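The wrist crop shows the fuse row at (350,335), with its catches at (296,345) and (409,345); the relay carrier is at (350,500). The fuse catches measure (601.0,-218.4), 40 mm from the box centre and symmetric within 0.5 mm, as specified. Descending.

Request:
carry_out(gripper=[0.0854, 0.0854, 0.0854, 0.0854, 0.0854, 0.0854, 0.0854], travel=[[0.005, 0.003, 0.025], [0, 0, 0.03], [0, 0, 0.03], [0, 0, 0.03], [0, 0, 0.025], [0, 0, 0], [0, 0, 0]], rotation=[[0, 0, 0], [0, 0, 0], [0, 0, 0], [0, 0, 0], [0, 0, 0], [0, 0, 0], [0, 0, 0]])

```text
clock: 16.85
tcp_pos: [601.8, -219.1, 141.2]
tcp_rot: [0.0, 0.992, 0.127, 0.001]
ft_force: [0.4, -0.2, -0.1]
width: 85.5
gripper_force: 0.0
```

```bash
python3 - <<'E'
from h import *
from plan import plan
c,T,im,d=grab('wrist'); C=cloud(c,T,d)
B=R.from_euler('z',14.55,degrees=True).as_matrix(); L=(C-[562,-228,0])@B
q=(np.abs(L[...,0])<95)&(np.abs(L[...,1])<40)&(C[...,2]>92)&(C[...,2]<110)
k,l,st,ce=cv2.connectedComponentsWithStats(q.astype(np.uint8))
for i in range(1,k):
    if st[i,4]>25: A=L[l==i]; print(st[i],'box xyz min',A.min(0).round(1),'max',A.max(0).round(1),'mean',A.mean(0).round(1))
plan(601,-218.4,88,14.55)
E
```

```text
[269 219  14  43 513] box xyz min [28.4 22.5 92. ] max [ 51.1  28.6 102.7] mean [41.2 25.2 99.2]
[362 219  14  43 500] box xyz min [ 28.  -28.9  92.1] max [ 51.2 -22.9 102.8] mean [ 41.1 -25.5  99.3]
[ 307  310   30   60 1634] box xyz min [-47.4  -8.8  92. ] max [ -8.5   8.7 103.5] mean [-2.500e+01 -1.000e-01  1.004e+02]
[275 336  12  28 293] box xyz min [-51.3  22.6  92. ] max [-28.3  28.9 103. ] mean [-35.3  25.5  98.5]
[357 336  12  28 284] box xyz min [-49.9 -29.   92. ] max [-28.3 -23.  102.9] mean [-35.2 -25.6  98.5]
t 16.9 pos [ 602.  -219.4  141.6] width 85.6 F [-0.1 -0.4  0.9] g 0.0
rot deg [ 0.05 -0.11  0.05] travel after rot mm [-0.7 -1.2 53.6]
```

Request:
carry_out(gripper=[0.0854, 0.0854, 0.0854, 0.0854, 0.0854, 0.07, 0.06, 0.05, 0.045, 0.04, 0.035, 0.03, 0.02, 0.02, 0.02, 0.02], travel=[[-0.0008, -0.001, 0.02], [0, 0, 0.02], [0, 0, 0.0135], [0, 0, 0], [0, 0, 0], [0, 0, 0], [0, 0, 0], [0, 0, 0], [0, 0, 0], [0, 0, 0], [0, 0, 0], [0, 0, 0], [0, 0, 0], [0, 0, 0], [0, 0, 0], [0, 0, 0]], rotation=[[0, 0, 0], [0, 0, 0], [0, 0, 0], [0, 0, 0], [0, 0, 0], [0, 0, 0], [0, 0, 0], [0, 0, 0], [0, 0, 0], [0, 0, 0], [0, 0, 0], [0, 0, 0], [0, 0, 0], [0, 0, 0], [0, 0, 0], [0, 0, 0]])

```text
clock: 18.9
tcp_pos: [600.6, -219.4, 87.6]
tcp_rot: [0.0, 0.992, 0.127, 0.001]
ft_force: [-2.5, -0.5, 10.1]
width: 25.0
gripper_force: 60.0
```

Width is 25 where 30 was expected, so I'll look before lifting.

```bash
python3 - <<'E'
from h import *
from plan import plan
c,T,im,d=grab('wrist')
cv2.imwrite('pics/wrist_e.png',cv2.resize(im[100:400,150:500,::-1],None,fx=2,fy=2,interpolation=cv2.INTER_CUBIC))
plan(601,-218.4,88,14.55)
E
```

```text
t 18.95 pos [ 600.6 -219.4   87.6] width 24.9 F [-0.7 -0.2 10.8] g 60.0
rot deg [ 0.06 -0.07 -0.01] travel after rot mm [ 0.7 -0.9 -0.4]
```

View pics/wrist_e.png

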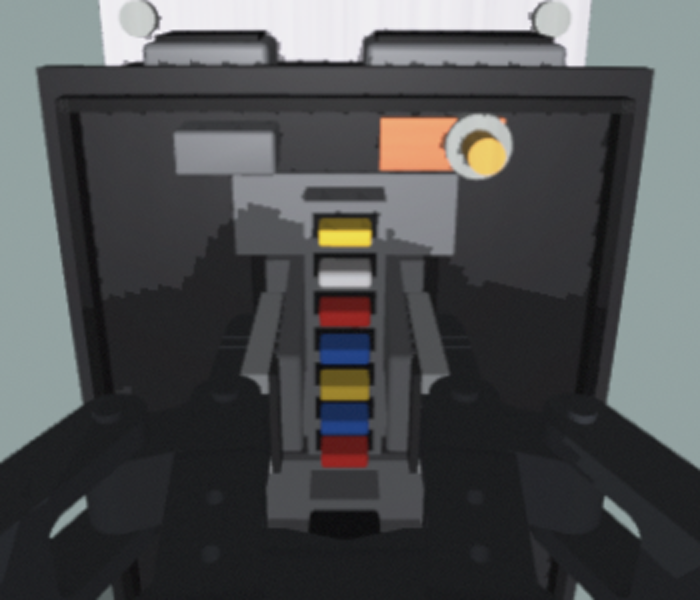

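Both catches are held between the pads at (265,340) and (425,340) against the body, with the carrier still seated. I'll lift slowly and straight up.

Request:
carry_out(gripper=[0.02, 0.02, 0.02, 0.02, 0.02, 0.02, 0.02], travel=[[0, 0, -0.002], [0, 0, -0.003], [0, 0, -0.004], [0, 0, -0.005], [0, 0, -0.006], [0, 0, 0], [0, 0, 0]], rotation=[[0, 0, 0], [0, 0, 0], [0, 0, 0], [0, 0, 0], [0, 0, 0], [0, 0, 0], [0, 0, 0]])

```text
clock: 19.82
tcp_pos: [600.0, -219.0, 106.6]
tcp_rot: [0.0, 0.992, 0.127, -0.0]
ft_force: [0.0, 1.4, -1.6]
width: 25.0
gripper_force: 59.3
```

Free and no jam. Continuing up.

Request:
carry_out(gripper=[0.02, 0.02, 0.02, 0.02, 0.02, 0.02, 0.02, 0.02, 0.02, 0.02, 0.02, 0.02, 0.02, 0.02, 0.02, 0.02, 0.02], travel=[[0, 0, -0.006], [0, 0, -0.008], [0, 0, -0.01], [0, 0, -0.01], [0, 0, -0.01], [0, 0, -0.012], [0, 0, -0.012], [0, 0, -0.012], [0, 0, -0.012], [0, 0, -0.012], [0, 0, -0.012], [0, 0, -0.01], [0, 0, -0.006], [0, 0, 0], [0, 0, 0], [0, 0, 0], [0, 0, 0]], rotation=[[0, 0, 0], [0, 0, 0], [0, 0, 0], [0, 0, 0], [0, 0, 0], [0, 0, 0], [0, 0, 0], [0, 0, 0], [0, 0, 0], [0, 0, 0], [0, 0, 0], [0, 0, 0], [0, 0, 0], [0, 0, 0], [0, 0, 0], [0, 0, 0], [0, 0, 0]])

```text
clock: 21.95
tcp_pos: [600.0, -219.0, 238.3]
tcp_rot: [-0.0, 0.992, 0.127, -0.0]
ft_force: [-0.0, -0.2, -1.6]
width: 24.7
gripper_force: 59.3
```

```bash
python3 - <<'E'
from h import *
from plan import plan
a=[]
for n,b in [('scene',(80,230,180,400)),('side',(60,230,220,440))]:
    c,T,im,d=grab(n); a.append(cv2.resize(im[b[0]:b[1],b[2]:b[3],::-1],(660,300 if n=='scene' else 300)))
cv2.imwrite('pics/final.png',np.vstack(a))
plan(601,-218.4,238,14.55)
E
```

```text
t 22.05 pos [ 600.  -219.   238.4] width 24.4 F [ 0.3  0.6 -2.1] g 59.3
rot deg [-0.01  0.02  0.01] travel after rot mm [ 1.1 -0.3  0.4]
```

View pics/final.png

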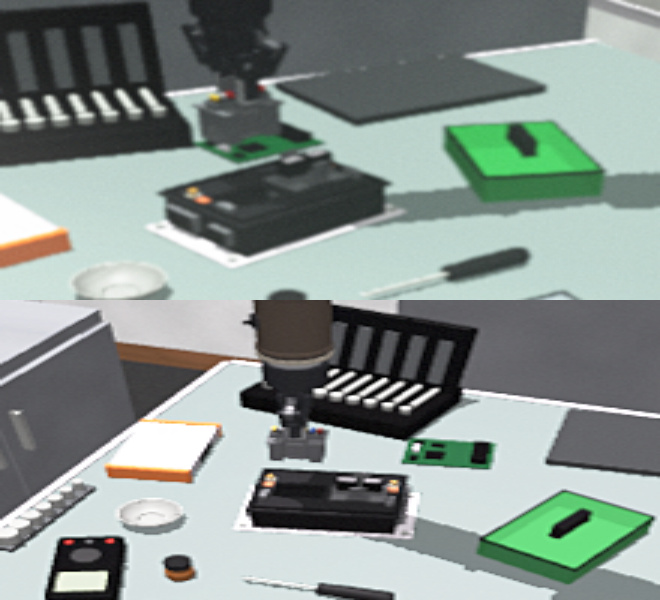

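Both views show the fuse carrier held upright above the box, with an underside at about 160 mm against a 76 mm stud top. The relay carrier is still seated and the bay is empty. Handing in.

```bash
python3 -c "
from rig import arm
print(arm.finish_job())"
```

```text
the job is handed in; nothing more can be done
None
```

The job is handed in at about 22 s: the cover lies flat and square on the mat, within about 1 mm of centre, and the fuse carrier is held still and upright by its pinched catches about 8 cm above the box; the relay carrier stayed seated, nothing else appeared moved, and the grip closed to 25 mm where 30 was expected.

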